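# Run the film carriage up to its stop

### The job

Bring the film to the shooting position set on the film stage: press down the ribbed thumb pad in the middle of the film carriage to free its brake and, keeping it pressed, push the carriage along its rail until it rests against the marked stop block; then let the pad come up so that the brake holds the carriage there. Do it with the fingertips only: never force the carriage along against its brake, and leave alone the loose film holder lying in it and the loupe, film can, dropper bottle and brush that stand around.

Things in the scene. Friction and masses are not known exactly. Their poses are not given: they have to be found in the camera images.
- stage: The film stage, fixed on the desk: a dark steel plate 230 x 360 mm (its x by y), top 20 mm above the desk, on four corner feet. Origin at the desk under the plate's centre. Its y axis is the direction of the carriage's travel towards the stop; z is up. It carries an aluminium T-slot rail 40 mm wide (top 40 mm above the desk) along y at its x = -45 mm, a lit white LED panel under the platform, and a thin steel guide shaft at its x = +100 mm.
- pad_top (a point): Centre of the top of the thumb pad, which is the brake release in the middle of the carriage: a black ribbed rubber pad 36 mm (stage x) by 52 mm (stage y) on the aluminium saddle, 66 mm above the desk when not pressed, 7.5 mm proud of the saddle. At each y end it has a raised rib 5 mm thick and 3 mm high, leaving 42 mm between the ribs for the fingertips. It only moves straight down relative to the carriage, and travels with it.
- brake_pad (a joint): How far the pad is pressed, m: about 0 (down to -0.001) up (brake on), 0.005 fully down. A spring holds it up: about 6 N to start it, 7 N fully down. Pressing it more than about 1 mm frees the brake; when let go it rises again and the brake holds the carriage (it would take 20 to 30 N to force it).
- film_carriage (a joint): Place of the carriage along the rail, m, growing towards the stop; it starts at 0. With the brake free it slides at about 1 to 2 N.
- carriage_nose (a point): Middle of the end face of the carriage's saddle that meets the stop, 49.5 mm above the desk and 65 mm from the pad's centre in the stage's +y. The aluminium saddle is 66 mm wide (stage x), 130 mm long (stage y), its top 58.5 mm above the desk. A black film platform with its top 56 mm above the desk is joined to it on the stage's +x side, 36 to 148 mm from the pad's centre line.
- stop_face (a point): Middle of the face of the stop block that the carriage meets, 49.5 mm above the desk. The stop is a black block on the rail, 52 mm wide, 24 mm long (stage y), its top 58.5 mm above the desk, marked by a white index line at the edge of this face, with a round steel thumbscrew 18 mm across, top 71 mm above the desk, 13 mm behind the face. It is clamped tight; its place on the rail differs from run to run, 65 to 135 mm from the carriage's starting nose in the stage's +y.
- holder_center (a point): Centre of the film holder's frame: a loose dark grey frame 92 x 106 x 9 mm with brown film in it and a small tab on top (top 75 mm above the desk), lying in a shallow nest on the film platform, 95 mm from the pad's centre in the stage's +x. It rides along with the carriage and must stay lying in its nest; do not press, push or grip it.
- loupe_center (a point): Centre of a metal magnifier loupe with a black foot, 48 mm across and 46 mm tall, standing on the desk near the stage. Leave it alone.
- can_center (a point): Centre of a grey film can with a lid, 33 mm across and 50 mm tall, standing on the desk near the stage. Leave it alone.
- dropper_center (a point): Centre of a small amber bottle, 28 mm across and 62 mm tall, standing on the desk near the stage. Leave it alone.
- brush_center (a point): Centre of a round dust brush standing on its wooden handle end, 32 mm across and 87 mm tall, on the desk near the stage. Leave it alone.
Mind the look-alikes: they are no part of the job. Leave any green or red look-alike of the part that bears holder_center alone.

How it is judged:
By the outcome, as a careful person would: the job done as asked, in the order asked, and still so for the second after the job is handed in, with the robot touching nothing.
It also fails if it takes over 35 s, if anything falls off the work surface, if the arm or the gripper's body presses on something with over 40 N, if the wrist force passes 120 N, or if a joint passes its speed limit or range.

### The arm

A 7-joint arm with a two-finger parallel gripper is mounted at the origin on the work surface. World frame = base frame: x ahead of the robot, y to its left, z up, the work surface at z = 0. Lengths are in mm, angles in rad, forces in N, time in s.
With the tool pointing down it reaches from about 425 to 950 mm from the base axis. Payload 4.7 kg.
Tool frame: the origin (TCP) lies midway between the tips of the shut fingers; the grasp point (between the pads) lies 19 mm behind it; z points along the fingers, x is the direction in which the jaws open and shut, and the axes are right-handed (so a half turn about z gives the same grasp; the last joint's range is limited). The gripper opens to 85 mm and grips with 20 to 120 N. Pads are 22 mm wide; open, the fingers measure 114 mm over their backs; the gripper's body (76 mm by 85 mm) begins 54 mm behind the grasp point. The pads swing forward as they close: fully open they stand 13 mm farther back than shut.
Start: joints at [-1.138, 0.469, -0.049, 1.532, 0.024, 1.141, -0.082], TCP at [300.718, 604.332, 231.335] pointing down, gripper open.
Joint ranges: [-2.59, 2.59], [-0.33, 1.99], [-1.39, 1.29], [0.1, 2.45], [-1.04, 4.18], [0.21, 1.99], [-2.66, 2.66]. Speed limits (rad/s): [2.57, 2.57, 3.14, 3.14, 3.14, 3.14, 3.14].

### API

Orientations are given as a unit quaternion [w, x, y, z].
In Python, from workcell import state, read_camera, camera_model, sign_off gives the robot as it stands.
- The arm moves only by the tool drive_tool, never from a script. Its argument "motion" is a list of rows, each an object with "turn": the turn, a rotation vector about the world's x, y, z in units of 5 degrees (1.0 is 5 degrees), a list of three; "xyz": the shift along the world's x, y, z in m, a list of three; "gripper": the opening, from 0 (shut) to 1 (fully open). A call has 1 to 5 rows; each row shifts and turns the pose as measured when the row begins; what a row does not reach is not made up. A row lasts 1/12 s, in which the tool goes at most 41.7 mm and 7.16 degrees, less where a joint would pass 70% of its speed; a pose out of reach is approached as far as the arm can. A call with a gripper value outside its range is refused whole. The fingers move at their own pace and stop on an object; "newtons" is the grip in N (left out, the last holds). Time passes only in rows, so rows that do not move let the fingers close. It gives the time, the measured TCP pose, the force and the opening at its end, in the units of the state.
- state(): the state, without advancing time (a new reading comes with each control period).
- read_camera(name): name is "scene" or "top" or "wrist"; returns (picture, depth): 400x640x3 uint8, red, green, blue; 400x640 float32, mm along the optical axis (not along the pixel's ray), 0 where there is no reading.
- camera_model(name): a dict with "fx", "fy", "cx", "cy" (pixels), "pose" (4x4, takes a point from camera to world coordinates). Camera axes: x right, y up, looking along -z (the intrinsics and any distortion apply to the point x, -y, -z); pixel columns grow to the right and rows downward; lengths in mm; the calibration is good to about 2 mm. A picture is of the moment at which its call begins: read the wrist's pose just before it. camera_model takes no time and is no camera call; for the wrist camera it gives the pose at the moment of the call.
- sign_off(): hands the job in, once; it reports no verdict.
The state is a dict: "t": time; "q": joint angles; "joint_vel": joint speeds; "joint_efforts": joint torques, N m; "tcp_pos": TCP position; "ee_rot": TCP orientation; "wrist_force": force on the tool from outside, world axes, zero at the start; "ft_torque": the same for the moment, N m; "width": finger opening in mm.
Only numpy, scipy, OpenCV 4.12 (cv2) and the standard library are available. Lean on these libraries where they do the work, as an engineer would, in place of code of your own. Each camera call takes 0.05 s, during which the arm holds its last target. There are 200 camera calls.

## Working session

There is one attempt and no reset: what is moved stays moved. The work goes in short steps, Python scripts to look and compute and a tool call to move; the robot and the scene stay as the last step left them, time stands still between calls to the robot, and variables do not carry over. Pictures are saved under pics/ and viewed, about 8 in all and at most 12, crops included, and the job is handed in when it is done.

Besides the shell and the picture viewer there is one more tool, called after "Request:" in YAML: its name, and indented under it one key for each argument. drive_tool: Moves the arm, as the interface text tells. Its arguments: {"type":"object","properties":{"motion":{"type":"array"},"newtons":{"type":"number"}},"required":["motion"]}

```bash
mkdir -p pics; cat > h.py <<'E'
import numpy as np, cv2
from workcell import state, read_camera, camera_model, sign_off
def grab(name,out):
    m=camera_model(name); im,d=read_camera(name)
    np.savez('pics/'+out+'.npz',im=im,d=d,**{k:np.array(m[k]) for k in ('fx','fy','cx','cy','pose')})
    cv2.imwrite('pics/'+out+'.png',im[:,:,::-1]); return m
def cloud(out):
    z=np.load('pics/'+out+'.npz'); d=z['d']; v,u=np.mgrid[:d.shape[0],:d.shape[1]]
    p=np.stack([(u-z['cx'])*d/z['fx'],-(v-z['cy'])*d/z['fy'],-d,np.ones_like(d)],-1)@z['pose'].T
    p=p[...,:3]; p[d==0]=np.nan; return p,z['im']
def pix(out,u,v,h):
    "world point at pixel on plane z=h"
    z=np.load('pics/'+out+'.npz'); T=z['pose']
    r=T[:3,:3]@np.array([(u-z['cx'])/z['fx'],-(v-z['cy'])/z['fy'],-1]); o=T[:3,3]
    return o+r*(h-o[2])/r[2]
E
python3 - <<'E'
from h import *
s=state(); print(s)
for n in('top','scene'): m=grab(n,n+'0'); print({k:np.round(v,2) if k=='pose' else v for k,v in m.items()})
E
```

```text
{'t': 0.0, 'q': array([-1.13789294,  0.46946762, -0.04858002,  1.53368333,  0.02406884,
        1.14098338, -0.0823235 ]), 'joint_vel': array([ 0.00042659,  0.00030065,  0.00126526,  0.00109553, -0.00051214,
       -0.00128218,  0.00014181]), 'joint_efforts': array([-7.94860680e-04, -5.10298812e+01, -4.79234720e-02, -2.37728637e+01,
        1.04095266e-02,  7.47378945e-03, -6.51135849e-06]), 'tcp_pos': array([300.488948  , 603.78342282, 230.24819053]), 'ee_rot': array([ 5.36161437e-04,  8.50170107e-01,  5.26507199e-01, -8.18841243e-04]), 'wrist_force': array([ 0.26000545,  0.15826713, -0.93937129]), 'ft_torque': array([ 0.01283061,  0.00133512, -0.00636167]), 'width': 85.56357070418547}
{'fx': 389.29788729139545, 'fy': 389.29788729139545, 'cx': 328.9542680363042, 'cy': 197.04348174194106, 'pose': array([[ 1.0000e-02,  9.9000e-01, -1.4000e-01,  4.9156e+02],
       [-1.0000e+00,  1.0000e-02,  2.0000e-02,  2.5350e+01],
       [ 2.0000e-02,  1.4000e-01,  9.9000e-01,  9.7203e+02],
       [ 0.0000e+00,  0.0000e+00,  0.0000e+00,  1.0000e+00]])}
{'fx': 440.9622479746712, 'fy': 440.9622479746712, 'cx': 315.21831199653815, 'cy': 196.29546391119226, 'pose': array([[ 2.80000e-01, -5.90000e-01,  7.60000e-01,  1.37067e+03],
       [ 9.60000e-01,  1.60000e-01, -2.30000e-01, -1.91080e+02],
       [ 1.00000e-02,  7.90000e-01,  6.10000e-01,  6.73510e+02],
       [ 0.00000e+00,  0.00000e+00,  0.00000e+00,  1.00000e+00]])}
```

View pics/top0.png

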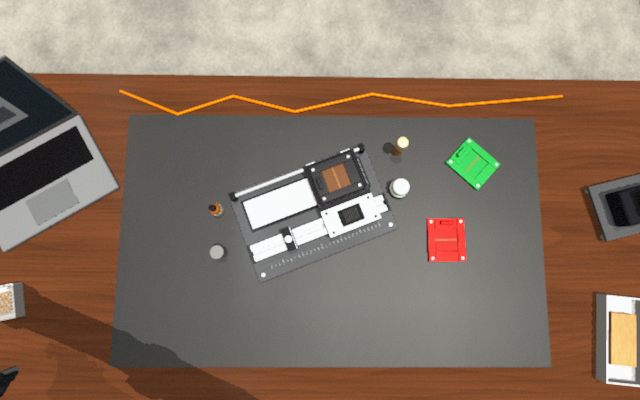

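View pics/scene0.png

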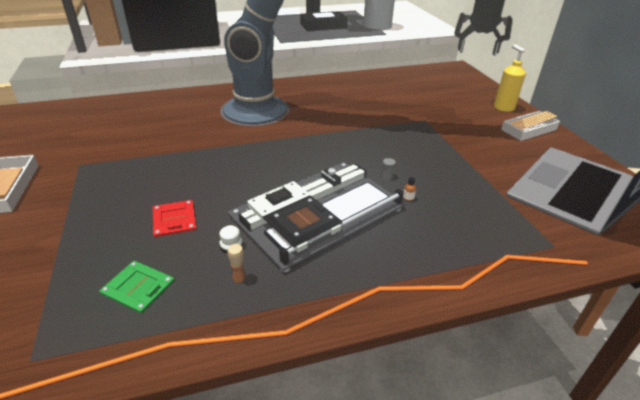

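Top view: the black pad on the silver saddle is at (351,215) and the stop on the rail at about (289,238). The film holder is at (337,178), with look-alikes in green (473,163) and red (446,240). The loupe is at (400,188), brush (402,143), dropper (215,210) and can (217,253). The pad could be confused with the stop block, the dark holder, or the red or green frames. By the description I choose (351,215).

```bash
python3 - <<'E'
from h import *
p,im=cloud('top0')
cv2.imwrite('pics/crop0.png',cv2.resize(im[140:285,200:420,::-1],None,fx=3.6,fy=3.6,interpolation=cv2.INTER_CUBIC))
for n,u,v in(('pad',351,215),('saddle',335,222),('stop',287,243),('screw',288,238),('rail',262,248),('holder',337,178),('desk',440,300)): print(n,p[v,u].round(1))
for u in range(325,395,4): print(u,p[215,u].round(1))
E
```

```text
pad [575.1 -40.9  67.2]
saddle [559.3  -3.9  56.6]
stop [509.3 106.7  69.8]
screw [520.8 104.7  68.7]
rail [497.9 170.4  25.9]
holder [663.4  -8.2  63.3]
desk [ 374.5 -262.7    0.8]
325 [575.5  19.7  58.2]
329 [575.6  10.3  58.3]
333 [575.5   0.9  59.5]
337 [575.6  -8.5  59.2]
341 [575.1 -17.6  65.4]
345 [575.1 -26.9  66.5]
349 [575.2 -36.3  65.6]
353 [575.1 -45.5  67.9]
357 [575.2 -55.   66.8]
361 [574.8 -63.8  72.5]
365 [576.1 -74.6  58.4]
369 [576.3 -84.1  57.7]
373 [576.2 -93.4  59.5]
377 [ 576.2 -102.7   60.2]
381 [ 580.  -118.3   19.7]
385 [ 580.1 -128.2   19.5]
389 [ 579.9 -137.6   21.7]
393 [ 5.820e+02 -1.515e+02 -2.000e-01]
```

View pics/crop0.png

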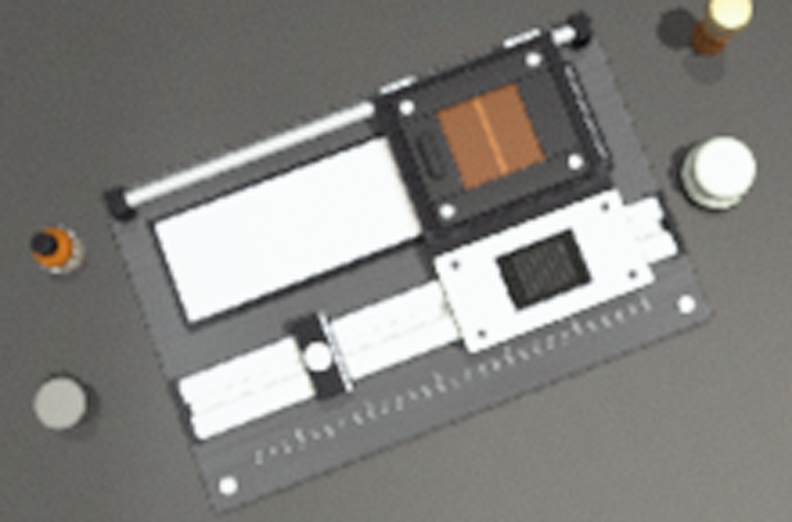

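```bash
python3 - <<'E'
from h import *
c=lambda u,v,h: pix('top0',200+(u+.5)/3.6-.5,140+(v+.5)/3.6-.5,h)
pad=[c(*q,66) for q in((498,262),(577,230),(592,276),(515,308))]
sad=[c(*q,58.5) for q in((437,257),(618,192),(652,283),(472,352))]
ln=[c(*q,58.5) for q in((320,315),(350,390))]
bolt=[c(227,486,20),c(687,304,20)]
for n,a in(('pad',pad),('sad',sad)):
    a=np.array(a); print(n,a.mean(0).round(1),[np.linalg.norm(a[i]-a[i-1]).round(1) for i in range(4)])
sad=np.array(sad);e=(sad[0]-sad[1]+sad[3]-sad[2])[:2]; b=(bolt[0]-bolt[1])[:2]
print('yaw',np.degrees(np.arctan2(e[1],e[0])),np.degrees(np.arctan2(b[1],b[0])),np.linalg.norm(b))
y=b/np.linalg.norm(b); l=np.mean(ln,0); print('y',y,'stop',l,'gap',(l[:2]-sad.mean(0)[:2])@y-65)
E
```

```text
pad [576.8 -41.4  66. ] [np.float64(31.8), np.float64(55.7), np.float64(31.5), np.float64(54.3)]
sad [576.3 -41.6  58.5] [np.float64(66.0), np.float64(127.0), np.float64(63.9), np.float64(126.2)]
yaw 110.71120964395251 111.7090070485264 332.6406431868389
y [-0.36989281  0.92907443] stop [522.32534749  94.76246703  58.5       ] gap 81.71208456373682
```

Saddle and pad centres agree (576.5, -41.5), the sizes match, and travel is at about 111°. Setting out.

Request:
drive_tool:
  motion:
    - {"xyz":[0.016,-0.037,0],"turn":[0,0,1.4],"gripper":0}
    - {"xyz":[0.016,-0.037,0],"turn":[0,0,1.4],"gripper":0}
    - {"xyz":[0.016,-0.037,0],"turn":[0,0,1.4],"gripper":0}
    - {"xyz":[0.016,-0.037,0],"turn":[0,0,1.4],"gripper":0}
    - {"xyz":[0.016,-0.037,0],"turn":[0,0,1.4],"gripper":0}

```text
t: 0.52
tcp_pos: [371.9, 421.5, 225.8]
ee_rot: [-0.001, 0.646, 0.763, -0.004]
wrist_force: [0.6, 0.5, -0.2]
width: 25.7
```

Request:
drive_tool:
  motion:
    - {"xyz":[0.0165,-0.037,0],"turn":[0,0,1],"gripper":0}
    - {"xyz":[0.0165,-0.037,0],"turn":[0,0,1],"gripper":0}
    - {"xyz":[0.0165,-0.037,0],"turn":[0,0,0.3],"gripper":0}
    - {"xyz":[0.0165,-0.037,0],"turn":[0,0,0],"gripper":0}
    - {"xyz":[0.0165,-0.037,0],"turn":[0,0,0],"gripper":0}

```text
t: 0.93
tcp_pos: [453.5, 229.4, 224.3]
ee_rot: [-0.001, 0.559, 0.829, -0.005]
wrist_force: [0.3, -0.2, 0.4]
width: -0.1
```

Request:
drive_tool:
  motion:
    - {"xyz":[0.0165,-0.037,0],"turn":[0,0,0],"gripper":0}
    - {"xyz":[0.0165,-0.037,0],"turn":[0,0,0],"gripper":0}
    - {"xyz":[0.0165,-0.037,0],"turn":[0,0,0],"gripper":0}
    - {"xyz":[0.0165,-0.037,0],"turn":[0,0,0],"gripper":0}
    - {"xyz":[0.0165,-0.037,0],"turn":[0,0,0],"gripper":0}

```text
t: 1.35
tcp_pos: [534.9, 37.8, 223.6]
ee_rot: [-0.002, 0.559, 0.829, -0.006]
wrist_force: [0.5, 0.3, -0.2]
width: -0.2
```

Request:
drive_tool:
  motion:
    - {"xyz":[0.014,-0.028,-0.02],"turn":[0,0,0],"gripper":0}
    - {"xyz":[0.014,-0.027,-0.02],"turn":[0,0,0],"gripper":0}
    - {"xyz":[0.013,-0.025,-0.02],"turn":[0,0,0],"gripper":0}
    - {"xyz":[0.002,-0.005,-0.01],"turn":[0,0,0],"gripper":0}
    - {"xyz":[0,0,0],"turn":[0,0,0],"gripper":0}

```text
t: 1.77
tcp_pos: [581.3, -64.0, 151.2]
ee_rot: [0.001, 0.566, 0.824, -0.007]
wrist_force: [0.1, 0.4, 0.6]
width: -0.3
```

```bash
python3 - <<'E'
from h import *
s=state(); print(s['t'],s['tcp_pos'],s['ee_rot'])
grab('wrist','w1'); grab('top','top1')
im=cv2.imread('pics/w1.png'); t=cv2.imread('pics/top1.png')[140:285,200:420]
t=cv2.resize(t,(606,400),interpolation=cv2.INTER_CUBIC)
E
```

```text
1.7667 [581.33529472 -63.9565056  151.2485308 ] [ 0.00104572  0.56587913  0.82445864 -0.00690405]
```

View pics/w1.png

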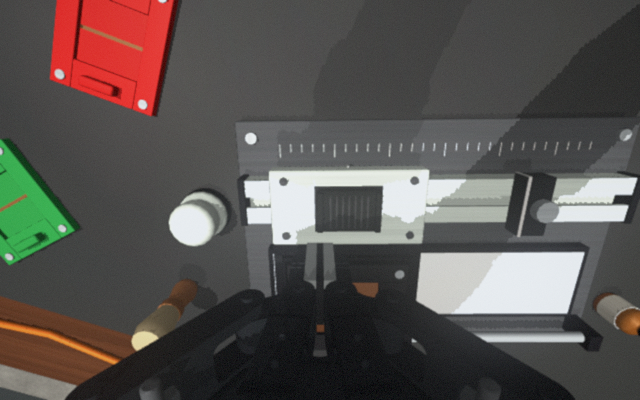

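Close view confirms it: the ribbed pad is at (349,209) on the silver saddle, and the stop's white line is at about (520,205). The shut fingertips are at (320,245).

```bash
python3 - <<'E'
from h import *
print(state()['tcp_pos'],state()['t'])
for n,h,qs in(('pad',66,((316,186),(382,186),(382,231),(316,231))),('sad',58.5,((270,171),(428,171),(424,243),(272,243))),('line',58.5,((523,174),(517,235)))):
    a=np.array([pix('w1',*q,h) for q in qs]); print(n,a.mean(0).round(1),[np.linalg.norm(a[i]-a[i-1]).round(1) for i in range(len(a))], a.round(1).tolist())
    if n=='sad':
        y=(a[1]-a[0]+a[2]-a[3])[:2]; y/=np.linalg.norm(y); c=a.mean(0); print(y,np.degrees(np.arctan2(y[1],y[0])))
    if n=='line': print('gap',(a.mean(0)-c)[:2]@y-65)
p,im=cloud('w1'); print(p[209,349],p[180,300],p[209,540])
E
```

```text
[581.94876167 -61.91525562 153.22556298] 1.8667
pad [575.3 -41.5  66. ] [np.float64(38.6), np.float64(52.0), np.float64(38.6), np.float64(54.5)] [[567.0, -73.2, 66.0], [548.2, -24.8, 66.0], [583.2, -8.7, 66.0], [603.0, -59.5, 66.0]]
sad [577.2 -40.7  58.5] [np.float64(63.7), np.float64(126.5), np.float64(63.5), np.float64(131.4)] [[570.6, -111.5, 58.5], [524.9, 6.4, 58.5], [582.8, 32.4, 58.5], [630.6, -90.0, 58.5]]
[-0.36249152  0.93198707] 111.25328769431985
line [523.5  90.4  58.5] [np.float64(53.5), np.float64(53.5)] [[499.8, 78.1, 58.5], [547.3, 102.7, 58.5]]
gap 76.61560695083205
[574.84555383 -41.85118141  67.48558318] [569.22340351 -86.4960438   57.30312578] [519.4662136   96.52046828  71.56186648]
```

Request:
drive_tool:
  motion:
    - {"xyz":[-0.003,0.01,-0.02],"turn":[0,0,0],"gripper":0}
    - {"xyz":[-0.003,0.01,-0.02],"turn":[0,0,0],"gripper":0}
    - {"xyz":[0,0,-0.018],"turn":[0,0,0],"gripper":0}
    - {"xyz":[0,0,-0.01],"turn":[0,0,0],"gripper":0}
    - {"xyz":[0,0,0],"turn":[0,0,0],"gripper":0}

```text
t: 2.28
tcp_pos: [578.3, -30.7, 90.1]
ee_rot: [0.005, 0.56, 0.829, -0.0]
wrist_force: [0.1, 0.5, -0.6]
width: 0.0
```

Request:
drive_tool:
  motion:
    - {"xyz":[-0.001,-0.007,-0.005],"turn":[0,0,0],"gripper":0}
    - {"xyz":[0,0,-0.003],"turn":[0,0,0],"gripper":0}
    - {"xyz":[0,0,0],"turn":[0,0,0],"gripper":0}

```text
t: 2.53
tcp_pos: [578.8, -35.5, 84.5]
ee_rot: [0.007, 0.558, 0.83, 0.002]
wrist_force: [1.0, -0.2, -0.3]
width: -0.1
```

Request:
drive_tool:
  motion:
    - {"xyz":[-0.002,-0.004,-0.006],"turn":[0.05,0.15,0],"gripper":0}
    - {"xyz":[0,0,-0.002],"turn":[0,0,0],"gripper":0}
    - {"xyz":[0,0,0],"turn":[0,0,0],"gripper":0}

```text
t: 2.78
tcp_pos: [578.1, -40.8, 77.9]
ee_rot: [0.001, 0.558, 0.83, 0.001]
wrist_force: [-0.1, 0.1, 0.4]
width: -0.1
```

Request:
drive_tool:
  motion:
    - {"xyz":[-0.001,0,-0.005],"turn":[0,0,0],"gripper":0}
    - {"xyz":[0,0,-0.003],"turn":[0,0,0],"gripper":0}
    - {"xyz":[0,0,-0.002],"turn":[0,0,0],"gripper":0}

```text
t: 3.03
tcp_pos: [577.7, -41.8, 67.8]
ee_rot: [0.002, 0.559, 0.829, 0.001]
wrist_force: [-0.8, 0.1, 0.3]
width: -0.3
```

Request:
drive_tool:
  motion:
    - {"xyz":[0,0,-0.003],"turn":[0,0,0],"gripper":0}
    - {"xyz":[0,0,-0.003],"turn":[0,0,0],"gripper":0}
    - {"xyz":[0,0,-0.002],"turn":[0,0,0],"gripper":0}

```text
t: 3.28
tcp_pos: [578.0, -42.1, 60.8]
ee_rot: [0.002, 0.559, 0.829, 0.001]
wrist_force: [-7.1, -2.0, 23.5]
width: -0.2
```

Request:
drive_tool:
  motion:
    - {"xyz":[0,0,0.0005],"turn":[0,0,0],"gripper":0}

```text
t: 3.37
tcp_pos: [578.0, -42.4, 62.0]
ee_rot: [0.002, 0.559, 0.829, 0.001]
wrist_force: [-2.3, -0.5, 5.8]
width: -0.1
```

Request:
drive_tool:
  motion:
    - {"xyz":[-0.0007,0.0019,-0.001],"turn":[0,0,0],"gripper":0}
    - {"xyz":[-0.0011,0.0028,-0.0005],"turn":[0,0,0],"gripper":0}
    - {"xyz":[-0.0011,0.0028,-0.0005],"turn":[0,0,0],"gripper":0}

```text
t: 3.62
tcp_pos: [576.1, -37.7, 62.2]
ee_rot: [0.004, 0.56, 0.829, 0.0]
wrist_force: [-0.9, -2.0, 6.1]
width: 0.1
```

Request:
drive_tool:
  motion:
    - {"xyz":[-0.0011,0.0028,-0.001],"turn":[0,0,0],"gripper":0}
    - {"xyz":[-0.0011,0.0028,-0.001],"turn":[0,0,0],"gripper":0}
    - {"xyz":[-0.0011,0.0028,-0.001],"turn":[0,0,0],"gripper":0}
    - {"xyz":[-0.0011,0.0028,-0.001],"turn":[0,0,0],"gripper":0}

```text
t: 3.95
tcp_pos: [573.0, -29.7, 61.0]
ee_rot: [0.006, 0.561, 0.828, -0.001]
wrist_force: [-2.7, -1.8, 11.0]
width: -0.2
```

Request:
drive_tool:
  motion:
    - {"xyz":[-0.0009,0.0028,-0.0006],"turn":[0,0,0],"gripper":0}
    - {"xyz":[-0.0009,0.0028,-0.0006],"turn":[0,0,0],"gripper":0}
    - {"xyz":[-0.0009,0.0028,-0.0006],"turn":[0,0,0],"gripper":0}
    - {"xyz":[-0.0009,0.0028,-0.0006],"turn":[0,0,0],"gripper":0}

```text
t: 4.28
tcp_pos: [569.8, -21.7, 61.1]
ee_rot: [0.008, 0.561, 0.827, -0.002]
wrist_force: [-1.8, -1.4, 6.0]
width: -0.1
```

```bash
python3 - <<'E'
from h import *
print(state()['tcp_pos'],state()['wrist_force'])
grab('wrist','w2')
E
```

```text
[569.7530955  -21.73157925  61.10452815] [-1.77178663 -1.39021665  6.04110616]
```

View pics/w2.png

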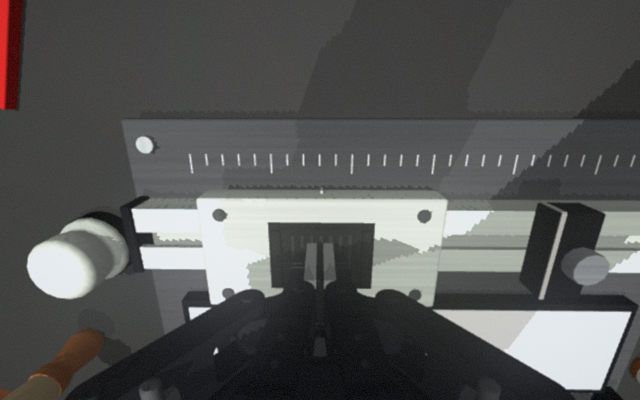

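The carriage follows: the fingertips sit inside the pad's ribs at (322,255), the nose edge is at x≈447, and the stop's line is at (566,207). About 60 mm remain.

Request:
drive_tool:
  motion:
    - {"xyz":[-0.0012,0.0033,-0.0008],"turn":[0.05,0.05,0],"gripper":0}
    - {"xyz":[-0.0014,0.0035,-0.0008],"turn":[0.05,0.05,0],"gripper":0}
    - {"xyz":[-0.0014,0.0035,-0.0008],"turn":[0.05,0.05,0],"gripper":0}
    - {"xyz":[-0.0014,0.0035,-0.0008],"turn":[0.05,0.05,0],"gripper":0}
    - {"xyz":[-0.0014,0.0035,-0.0008],"turn":[0.05,0.05,0],"gripper":0}

```text
t: 4.75
tcp_pos: [564.2, -7.8, 61.0]
ee_rot: [-0.005, 0.562, 0.827, 0.0]
wrist_force: [-1.7, -3.0, 7.5]
width: 0.0
```

Request:
drive_tool:
  motion:
    - {"xyz":[-0.0014,0.0035,-0.0008],"turn":[0,0,0],"gripper":0}
    - {"xyz":[-0.0014,0.0035,-0.0008],"turn":[0,0,0],"gripper":0}
    - {"xyz":[-0.0014,0.0035,-0.0008],"turn":[0,0,0],"gripper":0}
    - {"xyz":[-0.0014,0.0035,-0.0008],"turn":[0,0,0],"gripper":0}
    - {"xyz":[-0.0014,0.0035,-0.0008],"turn":[0,0,0],"gripper":0}

```text
t: 5.17
tcp_pos: [559.0, 5.5, 61.1]
ee_rot: [-0.002, 0.563, 0.826, -0.001]
wrist_force: [-1.1, -0.8, 7.4]
width: 0.5
```

Displacement is about 51 mm, so about 28 mm remain.

Request:
drive_tool:
  motion:
    - {"xyz":[-0.0013,0.0033,-0.0008],"turn":[0,0,0],"gripper":0}
    - {"xyz":[-0.0013,0.0033,-0.0008],"turn":[0,0,0],"gripper":0}
    - {"xyz":[-0.0013,0.0033,-0.0008],"turn":[0,0,0],"gripper":0}
    - {"xyz":[-0.0011,0.0028,-0.0008],"turn":[0,0,0],"gripper":0}
    - {"xyz":[-0.0009,0.0023,-0.0008],"turn":[0,0,0],"gripper":0}

```text
t: 5.58
tcp_pos: [554.3, 17.3, 61.0]
ee_rot: [0.0, 0.564, 0.826, -0.001]
wrist_force: [-3.2, -1.7, 6.8]
width: -0.1
```

```bash
python3 - <<'E'
from h import *
print(state()['tcp_pos'],state()['wrist_force'])
grab('wrist','w3')
E
```

```text
[554.27028962  17.33927727  61.03802432] [-3.21763923 -1.7322659   6.79819818]
```

View pics/w3.png

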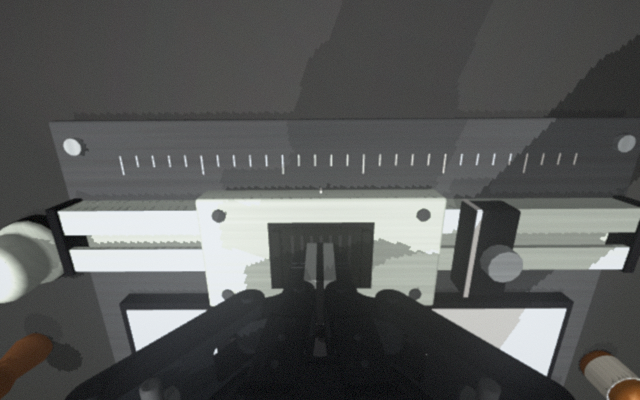

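Nose edge at x≈445, stop line at x≈480 (row 206): about 17 mm left.

Request:
drive_tool:
  motion:
    - {"xyz":[-0.0009,0.0025,-0.0008],"turn":[0,0,0],"gripper":0}
    - {"xyz":[-0.0009,0.0025,-0.0008],"turn":[0,0,0],"gripper":0}
    - {"xyz":[-0.0009,0.0025,-0.0008],"turn":[0,0,0],"gripper":0}
    - {"xyz":[-0.0006,0.0018,-0.0008],"turn":[0,0,0],"gripper":0}
    - {"xyz":[-0.0006,0.0016,-0.0008],"turn":[0,0,0],"gripper":0}

```text
t: 6.05
tcp_pos: [551.2, 25.1, 61.1]
ee_rot: [0.002, 0.565, 0.825, -0.002]
wrist_force: [-2.5, -2.1, 7.3]
width: -0.1
```

Request:
drive_tool:
  motion:
    - {"xyz":[-0.0006,0.0015,-0.0008],"turn":[0,0,0],"gripper":0}
    - {"xyz":[-0.0006,0.0015,-0.0008],"turn":[0,0,0],"gripper":0}
    - {"xyz":[-0.0006,0.0015,-0.0008],"turn":[0,0,0],"gripper":0}

```text
t: 6.3
tcp_pos: [550.2, 27.7, 61.0]
ee_rot: [0.004, 0.565, 0.825, -0.003]
wrist_force: [-1.8, -1.7, 8.0]
width: -0.2
```

Request:
drive_tool:
  motion:
    - {"xyz":[-0.0007,0.0018,-0.0008],"turn":[0,0,0],"gripper":0}
    - {"xyz":[-0.0007,0.0018,-0.0008],"turn":[0,0,0],"gripper":0}
    - {"xyz":[-0.0007,0.0018,-0.0008],"turn":[0,0,0],"gripper":0}

```text
t: 6.55
tcp_pos: [548.9, 30.9, 61.1]
ee_rot: [0.005, 0.565, 0.825, -0.003]
wrist_force: [-1.7, -2.2, 7.0]
width: -0.0
```

Request:
drive_tool:
  motion:
    - {"xyz":[-0.0006,0.0016,-0.0008],"turn":[0,0,0],"gripper":0}
    - {"xyz":[-0.0006,0.0016,-0.0008],"turn":[0,0,0],"gripper":0}

```text
t: 6.72
tcp_pos: [548.7, 31.3, 61.1]
ee_rot: [0.007, 0.566, 0.824, -0.004]
wrist_force: [-0.9, -4.1, 5.8]
width: -0.4
```

Request:
drive_tool:
  motion:
    - {"xyz":[-0.0006,0.0016,-0.001],"turn":[0,0,0],"gripper":0}
    - {"xyz":[-0.0006,0.0016,-0.001],"turn":[0,0,0],"gripper":0}

```text
t: 6.88
tcp_pos: [548.7, 31.3, 61.0]
ee_rot: [0.009, 0.567, 0.824, -0.005]
wrist_force: [-2.1, -2.8, 8.9]
width: -0.2
```

```bash
python3 - <<'E'
from h import *
print(state()['tcp_pos'],state()['wrist_force'])
grab('wrist','w4')
im=cv2.imread('pics/w4.png')[170:320,330:530]; cv2.imwrite('pics/w4c.png',cv2.resize(im,None,fx=3.5,fy=3.5,interpolation=cv2.INTER_CUBIC))
E
```

```text
[548.74156683  31.31699536  61.03763286] [-2.13938948 -2.78117568  8.87147928]
```

View pics/w4c.png

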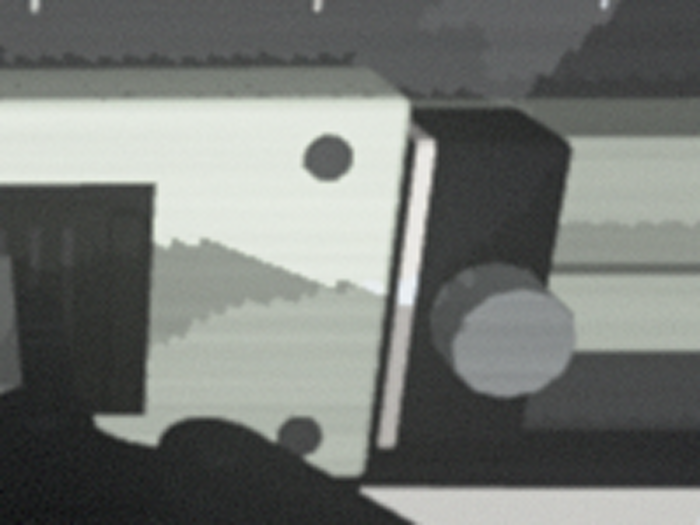

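Request:
drive_tool:
  motion:
    - {"xyz":[-0.001,0.0028,-0.001],"turn":[0,0,0],"gripper":0}
    - {"xyz":[-0.001,0.0028,-0.001],"turn":[0,0,0],"gripper":0}

```text
t: 7.1
tcp_pos: [548.8, 31.9, 61.1]
ee_rot: [0.012, 0.568, 0.823, -0.006]
wrist_force: [-0.0, -5.8, 7.1]
width: -0.2
```

Along-rail force has risen to about 5.4 N, well over the 1–2 N sliding force, with no motion, so the carriage is at the stop. Releasing straight up with a slight forward bias.

Request:
drive_tool:
  motion:
    - {"xyz":[-0.0004,0.001,0.0015],"turn":[0,0,0],"gripper":0}
    - {"xyz":[-0.0002,0.0005,0.003],"turn":[0,0,0],"gripper":0}
    - {"xyz":[0,0,0.004],"turn":[0,0,0],"gripper":0}
    - {"xyz":[0,0,0.008],"turn":[0,0,0],"gripper":0}
    - {"xyz":[0,0,0.015],"turn":[0,0,0],"gripper":0}

```text
t: 7.52
tcp_pos: [546.8, 31.9, 92.2]
ee_rot: [0.011, 0.568, 0.823, -0.008]
wrist_force: [0.1, 0.9, -0.3]
width: -0.0
```

Request:
drive_tool:
  motion:
    - {"xyz":[0,0,0.03],"turn":[0,0,0],"gripper":0}
    - {"xyz":[0,0,0.03],"turn":[0,0,0],"gripper":0}
    - {"xyz":[0,-0.01,0.03],"turn":[0,0,0],"gripper":0}
    - {"xyz":[0,0,0],"turn":[0,0,0],"gripper":0}
    - {"xyz":[0,0,0],"turn":[0,0,0],"gripper":0}

```text
t: 7.93
tcp_pos: [546.6, 23.5, 189.2]
ee_rot: [0.012, 0.567, 0.824, -0.007]
wrist_force: [-0.1, 0.4, -0.1]
width: -0.2
```

```bash
python3 - <<'E'
from h import *
print(state()['t'],state()['tcp_pos'],state()['wrist_force'])
grab('wrist','w5')
p,im=cloud('w5')
E
```

```text
7.9333 [546.58669851  23.45014379 189.16775623] [-0.13143481  0.39106112 -0.1470624 ]
```

View pics/w5.png

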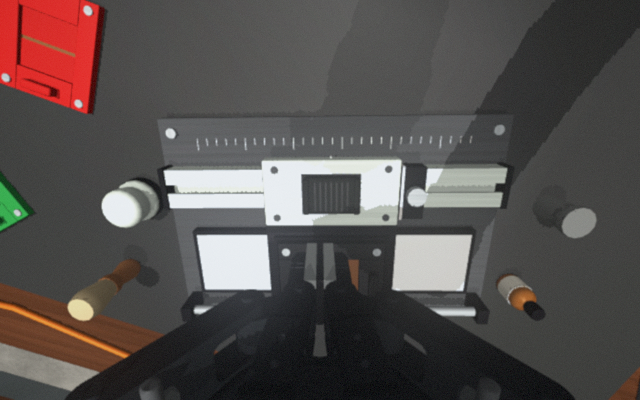

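```bash
python3 - <<'E'
from h import *
grab('scene','s5'); grab('wrist','w6'); p,_=cloud('w6')
print('pad z',np.nanmedian(p[188:200,322:342,2]),'saddle z',np.nanmedian(p[185:205,275:295,2]),'diff expect 7.5')
a=cv2.imread('pics/w6.png')[150:235,350:450]; b=cv2.imread('pics/s5.png')[150:280,215:415]
c=cv2.imread('pics/w3.png')[190:305,410:530]
r=lambda i:cv2.resize(i,(int(i.shape[1]*300/i.shape[0]),300),interpolation=cv2.INTER_CUBIC)
bb=r(b); t=np.hstack([r(a),r(c)]); W=max(t.shape[1],bb.shape[1]); f=lambda i:np.pad(i,((0,0),(0,W-i.shape[1]),(0,0)))
cv2.imwrite('pics/chk.png',np.vstack([f(t),f(bb)]))
E
```

```text
pad z 66.78806312636817 saddle z 58.580786008309474 diff expect 7.5
```

View pics/chk.png

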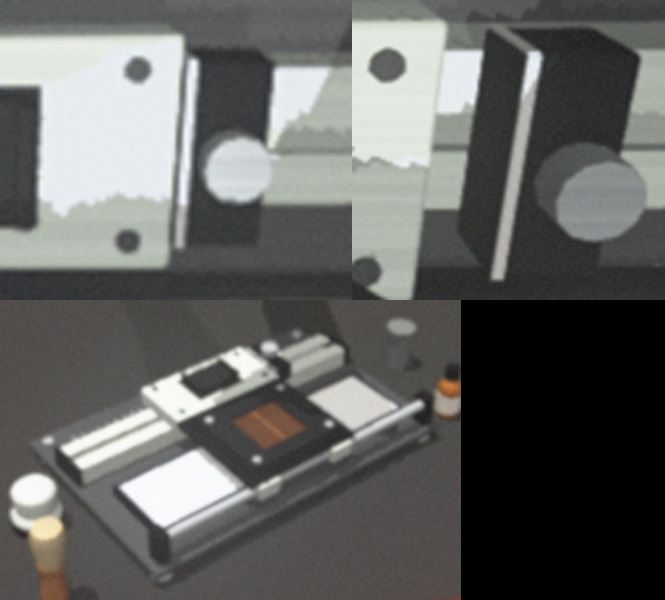

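Pad height 66.8 shows it is up again, and the holder is in its nest with the surrounding objects in place. A roughly 1 mm dark strip shows between the nose and the white line, so I'll look straight down at that joint.

Request:
drive_tool:
  motion:
    - {"xyz":[-0.008,0.02,-0.02],"turn":[0.1,0.2,0],"gripper":0}
    - {"xyz":[-0.008,0.018,-0.022],"turn":[0,0,0],"gripper":0}
    - {"xyz":[-0.004,0.01,-0.02],"turn":[0,0,0],"gripper":0}
    - {"xyz":[0,0,-0.005],"turn":[0,0,0],"gripper":0}
    - {"xyz":[0,0,0],"turn":[0,0,0],"gripper":0}

```text
t: 8.5
tcp_pos: [522.5, 71.8, 114.0]
ee_rot: [-0.001, 0.567, 0.823, -0.012]
wrist_force: [0.9, -0.3, -0.6]
width: 0.1
```

```bash
python3 - <<'E'
from h import *
print(state()['t'],state()['tcp_pos'],state()['ee_rot'])
grab('wrist','w7')
im=cv2.imread('pics/w7.png')[150:300,220:420]; cv2.imwrite('pics/w7c.png',cv2.resize(im,None,fx=3.9,fy=3.9,interpolation=cv2.INTER_CUBIC))
E
```

```text
8.5 [522.50336428  71.84045214 114.02104888] [-0.00131584  0.56720131  0.82348747 -0.01222019]
```

View pics/w7c.png

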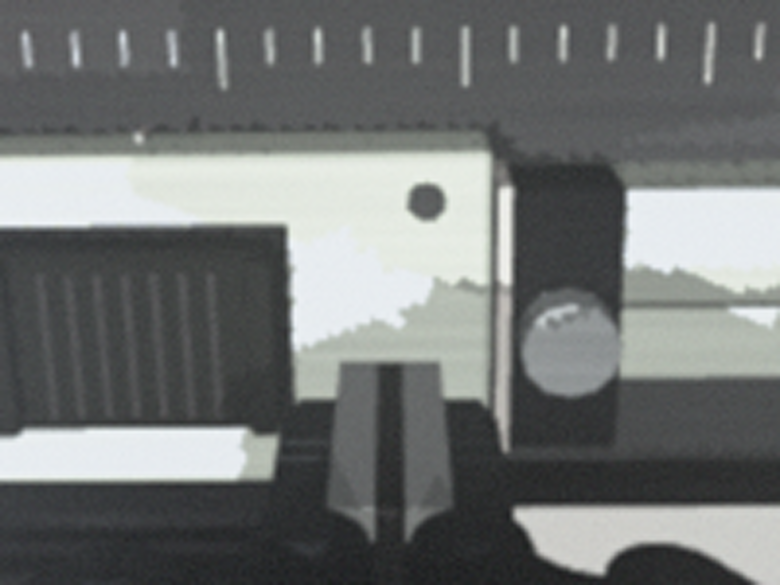

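```bash
python3 - <<'E'
from h import *
z=np.load('pics/w7.npz'); im=z['im'].astype(int).sum(2)/3; print(z['fx'],z['cx'],z['cy'],z['pose'].round(3)[2])
for v in (200,208,216): print(v,im[v,340:384].round().astype(int).tolist())
y=np.array([-.3625,.932]); f=lambda u,v,h:pix('w7',u,v,h)[:2]@y
for v in(200,208,216): print([round(f(u,v,58.5)-f(346,v,58.5),2) for u in(345,347,348,349,351,379,380)])
p,_=cloud('w7')
for v in(204,212): print(p[v,340:356,2].round(0).tolist())
E
```

```text
300.20127584719256 319.5158520830012 198.5248697370855 [-1.10000e-02 -2.92000e-01  9.56000e-01  2.58329e+02]
200 [229, 229, 230, 228, 216, 181, 108, 135, 221, 235, 225, 158, 82, 58, 62, 61, 58, 60, 63, 60, 62, 61, 59, 59, 59, 57, 58, 62, 62, 61, 62, 60, 60, 60, 59, 58, 60, 56, 59, 64, 140, 229, 238, 237]
208 [229, 229, 228, 227, 214, 178, 108, 137, 224, 235, 224, 141, 71, 61, 60, 62, 60, 60, 62, 60, 62, 65, 64, 61, 60, 61, 59, 60, 61, 62, 61, 62, 62, 60, 55, 58, 61, 59, 60, 73, 150, 224, 237, 236]
216 [231, 232, 232, 231, 214, 175, 115, 154, 225, 233, 223, 128, 64, 60, 63, 63, 61, 64, 61, 63, 61, 64, 59, 60, 62, 62, 62, 61, 61, 64, 64, 59, 58, 63, 58, 64, 60, 58, 61, 111, 203, 235, 237, 233]
[np.float64(-0.7), np.float64(0.7), np.float64(1.39), np.float64(2.09), np.float64(3.48), np.float64(22.93), np.float64(23.62)]
[np.float64(-0.7), np.float64(0.7), np.float64(1.4), np.float64(2.1), np.float64(3.51), np.float64(23.12), np.float64(23.82)]
[np.float64(-0.71), np.float64(0.71), np.float64(1.41), np.float64(2.12), np.float64(3.54), np.float64(23.31), np.float64(24.01)]
[59.0, 58.0, 59.0, 58.0, 58.0, 59.0, 57.0, 58.0, 58.0, 59.0, 59.0, 58.0, 58.0, 58.0, 59.0, 59.0]
[57.0, 59.0, 59.0, 59.0, 59.0, 58.0, 57.0, 58.0, 60.0, 59.0, 59.0, 58.0, 59.0, 58.0, 58.0, 59.0]
```

Measured in this view, the stop's rear edge minus 24 mm puts its face at column 345.7, and the saddle edge is at 345.3. That is contact within about 0.3 mm. The depth shows no slot, so the dark strip is the block's own edge beside the index line. I'll retreat and hand in.

Request:
drive_tool:
  motion:
    - {"xyz":[0,0,0.03],"turn":[0,0,0],"gripper":0}
    - {"xyz":[0,0,0.03],"turn":[0,0,0],"gripper":0}
    - {"xyz":[0,0,0.02],"turn":[0,0,0],"gripper":0}
    - {"xyz":[0,0,0],"turn":[0,0,0],"gripper":0}
    - {"xyz":[0,0,0],"turn":[0,0,0],"gripper":0}

```text
t: 8.97
tcp_pos: [523.6, 67.3, 199.0]
ee_rot: [-0.001, 0.57, 0.822, -0.013]
wrist_force: [0.1, 1.2, -1.0]
width: -0.2
```

```bash
python3 - <<'E'
from h import *
s=state(); print(s['t'],s['tcp_pos'],s['wrist_force'],abs(s['joint_vel']).max()); print(sign_off())
E
```

```text
8.9667 [523.55300408  67.29498752 199.02196687] [ 0.10434294  1.2324091  -1.03360226] 0.04157968015606881
the job is handed in; nothing more can be done
None
```

The carriage is at the stop with the brake holding it, and I handed the job in at 9.0 s with the arm clear of everything. I pressed the thumb pad with the shut fingertips, slid the carriage about 80 mm along the rail, then lifted straight up to let the pad rise.

**Last checks:**
- **At the stop:** the along-rail force rose to about 5.4 N with no further motion, well above the 1–2 N sliding force. The close view puts the saddle edge within about 0.3 mm of the stop face.
- **Brake on:** the pad top is back at 66.8 mm, so it is up again.
- **Left alone:** in the last pictures the film holder lies in its nest and the loupe, film can, dropper bottle and brush still stand.

**What disagreed:**
- **Dark strip:** pictures showed a strip about 1 mm wide between the saddle and the white line, which looked like a gap. The depth reading and the stop's 24 mm length indicate it is the block's own edge.
- **Travel:** my early camera estimates of the travel scattered from 77 to 84 mm.
- **Pad force:** it briefly peaked at about 24 N when the pad reached its bottom.

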